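# Tension the fretsaw blade and lock it

### The arm

A 6-joint arm with a two-finger parallel gripper is mounted at the origin on the work surface. World frame = base frame: x ahead of the robot, y to its left, z up, the work surface at z = 0. Lengths are in m, angles in rad, forces in N, time in s.
With the tool pointing down it reaches from about 0.35 to 0.85 m from the base axis. Payload 8.1 kg.
Tool frame: the origin (TCP) lies midway between the tips of the shut fingers; the grasp point (between the pads) lies 19 mm behind it; z points along the fingers, y is the direction in which the jaws open and shut (so a half turn about z gives the same grasp; the last joint's range is limited). The gripper opens to 93 mm and grips with 3 to 60 N. Pads are 15 mm wide; open, the fingers measure 128 mm over their backs; the gripper's body (75 mm by 188 mm) begins 65 mm behind the grasp point.
Start: joints at [1.052, 0.13, 1.488, -0, 1.523, -0.085], TCP at [0.252, 0.544, 0.219] pointing down, gripper open.
Joint ranges: [-2.96, 2.96], [-0.89, 2.26], [0.02, 2.5], [-1.34, 4.48], [0, 2.73], [-2.66, 2.66]. Speed limits (rad/s): [2.39, 2.39, 2.79, 3.14, 3.14, 3.14].

### API

Orientations are given as a rotation vector (axis times angle).
In Python, from plant import robot gives the robot as it stands. The module is installed in compiled form; this text tells all that it offers.
- The arm moves only by the shell command python3 -m pendant 'ROWS' [FORCE]. ROWS is JSON, a list of rows, each an object with "translation": the shift along the tool's x, y, z in mm, a list of three; "twist": the turn, a rotation vector about the tool's x, y, z in rad, a list of three; "grip": the opening, from -1 (shut) to 1 (fully open). A call has exactly 10 rows; each row shifts and turns the pose as measured when the row begins, along the tool's axes as they then stand; what a row does not reach is not made up. A row lasts 1/10 s, in which the tool goes at most 50 mm and 8.59 degrees, less where a joint would pass 70% of its speed; a pose out of reach is approached as far as the arm can. A call is refused whole if a number of a shift passes 50 or a number of a turn 0.15, either way. A call with a gripper value outside its range is refused whole. The fingers move at their own pace and stop on an object; FORCE is the grip in N (left out, the last holds). Time passes only in rows, so rows that do not move let the fingers close, or fill a call up. It gives the time, the measured TCP pose, the force and the opening at its end, in the units of the state.
- robot.read_state(): the state, without advancing time (a new reading comes with each control period).
- robot.read_camera(name): name is "side" or "top"; returns (picture, depth): 384x512x3 uint8, red, green, blue; 384x512 float32, m along the optical axis (not along the pixel's ray), 0 where there is no reading.
- robot.camera_info(name): a dict with "vertical_fov" (degrees; the focal length in pixels is half the picture's height over the tangent of half this angle, whatever the lens; pixels are square), "cx", "cy" (the principal point, pixels), "D" ([k1, k2, p1, p2, k3] as OpenCV has them; the pictures are not rectified), "cam_to_world" (4x4, takes a point from camera to world coordinates). Camera axes: x right, y up, looking along -z (the intrinsics and any distortion apply to the point x, -y, -z); pixel columns grow to the right and rows downward; lengths in m; the calibration is good to about 2 mm. A picture is of the moment at which its call begins. camera_info takes no time and is no camera call.
- robot.close_job(): hands the job in, once; it reports no verdict.
The state is a dict: "t": time; "q": joint angles; "dq": joint speeds; "joint_torque": joint torques, N m; "tool_pos": TCP position; "orientation": TCP orientation; "force": force on the tool from outside, world axes, zero at the start; "wrist_torque": the same for the moment, N m; "opening": finger opening in m.
Only numpy, scipy, OpenCV 4.12 (cv2) and the standard library are available. Lean on these libraries where they do the work, as an engineer would, in place of code of your own. Each camera call takes 0.05 s, during which the arm holds its last target. There are 200 camera calls.

### The job

The blade of the bench fretsaw is slack. Wind the tension wheel on top of its head clockwise by its handle, past the slack, until the wheel resists firmly, that is until turning it takes about 5.5 N more push at the handle than it did in the slack (never 9 N more, the blade would snap); leave it there, then swing the lock lever clockwise fully home to its stop and let go. Leave the things lying about where they are.

Things in the scene. Friction and masses are not known exactly. Their poses are not given: they have to be found in the camera images.
- wheel_axis (a point): centre of the tension wheel on its vertical axis, at mid-rim, 256 mm above the bench. Aluminium handwheel with 3 spokes, level, on top of the saw's head: rim centre-line radius 70 mm, rim bar 14 mm thick, hub 34 mm across, its top 12 mm above this point. Axes are the saw's: y along its arm from wheel to column, z up, x away from the robot (saw yaw within 0.25 rad). The saw is bolted down.
- handle_center (a point): centre, half-way up, of the wheel's revolving handle: an upright black plastic cylinder 22 mm in diameter, 42 mm tall, standing on the rim 70 mm from the wheel's axis. It spins freely on its own pin, so it can be held and carried round the whole circle without turning the hand. Its underside is 8 mm above the rim's top.
- wheel (a joint): wheel angle, rad, growing clockwise seen from above (tightening); 0 with the handle on the saw's -x side; starts at -0.5 to 0.5, stops at -0.8 and 7.0. Steady drag 0.60 N m, 8.6 N along the rim at the handle in motion; it stays where left. The slack ends unseen somewhere from 1.6 to 3.8 rad, different each time; from there the blade pulls and resistance climbs by 4.3 N at the handle per rad.
- drum: winding drum on the wheel's spindle, shut inside the head, not to be handled; origin on its axis 188 mm above the bench. Only the blade's pull loads it: 0 in the slack, 2.8 N per N of push at the handle above the slack's. Set feel: 5.5 N above (15 N here), 1.3 rad past the slack's end; 3.7 to 7.6 N above is good, over 10 N (28 N here) never. A hand at rest reads 1 to 4 N less in both.
- lever_pivot (a point): pivot of the lock lever on top of the saw's arm, 200 mm along the arm (+y of the saw) from the wheel's axis, 235 mm above the bench; vertical axis.
- lever_grip (a point): grip of the lock lever: an upright black pin at the lever's end, 18 mm in diameter, 70 mm from the pivot. This point is 21 mm below the pin's top and 18 mm above the top of the lever's 12 mm thick steel bar.
- lever (a joint): lock lever angle, rad, growing clockwise seen from above: 0 (free) when it points across the arm, to the saw's -x; 1.5 (locked, at its stop) when it points along the arm to the column, away from the wheel. Starts at 0 to 0.3, stays where left, drags with about 2 N at the grip; home above 1.35. It does not act on the wheel.
- glue: bystander: white glue bottle, 56 mm in diameter, 150 mm tall, standing on the bench; origin at its underside.
- offcut: bystander: wooden offcut 50 x 80 x 18 mm lying on the saw's table (table top 104 mm above the bench); origin at the centre of its underside.
- screwdriver: bystander: screwdriver lying on the bench in front of the saw; origin at its underside.

How it is judged:
On the way, in this order (a step that is already met when the one before it is completed fails the run):
1. the wheel is wound until the blade's pull is at the set feel, with the lock lever still free (contact force between drum and anything else between 9.8 and 22 N and value of joint lever below 0.6 rad), for 0.2 s.
2. the lock lever is swung home (value of joint lever above 1.35 rad), for 0.2 s.
At the end, for the whole second after the job is handed in: the blade's pull on the drum stays between 9.8 and 22 N (3.7 to 7.6 N more push at the handle than in the slack), the wheel is still, and the lock lever is past 1.35 rad of its 1.5 (contact force between drum and anything else between 9.8 and 22 N and value of joint lever above 1.35 rad and velocity of joint wheel between -0.05 and 0.05 rad/s); the robot touches nothing.
It fails at once if the blade is over-tensioned (more than 28 N on the drum, 10 N above the slack's push at the handle) (contact force between drum and anything else above 28 N).
It fails at once if a bystander is moved by more than 30 mm (distance of any of glue, offcut, screwdriver from where it was at the start of the episode above 0.03 m).
It also fails if it takes over 70 s, if anything falls off the work surface, if the arm or the gripper's body presses on something with over 40 N, if the wrist force passes 120 N, or if a joint passes its speed limit or range.

## Working session

There is one attempt and no reset: what is moved stays moved. The work goes in short steps, Python scripts to look and compute and a shell command to move; the robot and the scene stay as the last step left them, time stands still between calls to the robot, and variables do not carry over. Pictures are saved under pics/ and viewed, about 8 in all and at most 12, crops included, and the job is handed in when it is done.

```bash
mkdir -p pics
cat > h.py <<'E'
import numpy as np,cv2
from plant import robot
from scipy.spatial.transform import Rotation as R
def K(n):
    i=robot.camera_info(n);f=192/np.tan(np.radians(i['vertical_fov'])/2)
    return np.array([[f,0,i['cx']],[0,f,i['cy']],[0,0,1]]),np.array(i['D'],float),np.array(i['cam_to_world'])
def ray(n,u,v):
    k,D,T=K(n);p=cv2.undistortPoints(np.array([[[u,v]]],float),k,D)[0,0]
    return T[:3,3],T[:3,:3]@np.array([p[0],-p[1],-1])
def onz(n,u,v,z):
    o,d=ray(n,u,v);return o+d*(z-o[2])/d[2]
def cloud(n,dep):
    k,D,T=K(n);h,w=dep.shape
    uv=np.stack(np.meshgrid(np.arange(w),np.arange(h)),-1).reshape(-1,1,2).astype(float)
    p=cv2.undistortPoints(uv,k,D)[:,0];d=dep.reshape(-1,1)
    c=np.c_[p[:,:1]*d,-p[:,1:]*d,-d];return (c@T[:3,:3].T+T[:3,3]).reshape(h,w,3)
def proj(n,P):
    k,D,T=K(n);c=(np.array(P)-T[:3,3])@T[:3,:3]
    return cv2.projectPoints(np.array([[c[0],-c[1],-c[2]]]),np.zeros(3),np.zeros(3),k,D)[0][0,0]
E
python3 - <<'E'
from h import *
for n in('top','side'):
    a,d=robot.read_camera(n);np.savez(f'{n}0.npz',a=a,d=d);cv2.imwrite(f'pics/{n}0.png',a[...,::-1])
    print(n,K(n))
s=robot.read_state();print(s)
E
```

```text
top (array([[417.00559291,   0.        , 259.43179728],
       [  0.        , 417.00559291, 191.24876274],
       [  0.        ,   0.        ,   1.        ]]), array([-0.07014458,  0.        ,  0.        ,  0.        ,  0.        ]), array([[-0.0173622 ,  0.99727257, -0.07173551,  0.40932853],
       [-0.99980393, -0.01799992, -0.00825293, -0.08174382],
       [-0.00952165,  0.07157815,  0.99738955,  0.97197134],
       [ 0.        ,  0.        ,  0.        ,  1.        ]]))
side (array([[458.1665006 ,   0.        , 249.64824249],
       [  0.        , 458.1665006 , 195.46079924],
       [  0.        ,   0.        ,   1.        ]]), array([-0.12634795,  0.        ,  0.        ,  0.        ,  0.        ]), array([[ 0.98945315,  0.07692132, -0.12274192,  0.33839839],
       [-0.14354797,  0.63419211, -0.75973308, -0.8506627 ],
       [ 0.01940229,  0.76933964,  0.63854527,  0.85402013],
       [ 0.        ,  0.        ,  0.        ,  1.        ]]))
{'t': 0.1, 'q': array([ 1.05159229e+00,  1.31089259e-01,  1.48915813e+00,  3.55505124e-06,
        1.52300969e+00, -8.54112380e-02]), 'dq': array([ 0.00025307, -0.00262293, -0.00138991, -0.00017727,  0.00041161,
       -0.00082532]), 'joint_torque': array([ 8.72398523e-04, -5.61334956e+01, -4.93104386e+01,  7.71606714e-02,
        2.87549745e-02, -9.13378608e-05]), 'tool_pos': array([0.25191854, 0.54398732, 0.21769692]), 'orientation': array([-6.75962739e-01, -3.06749702e+00,  2.49384470e-03]), 'force': array([-0.04603037, -0.73081818,  0.66277438]), 'wrist_torque': array([-0.00879179, -0.01065203,  0.05008052]), 'opening': 0.0932246675921706}
```

View pics/top0.png

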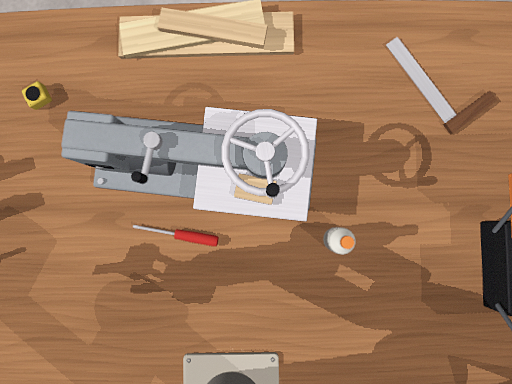

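View pics/side0.png

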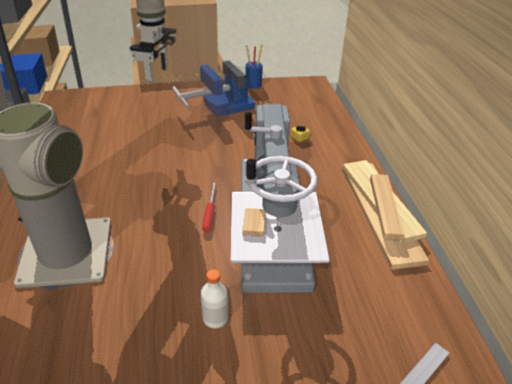

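The top picture shows the wheel hub at about (265,151), the handle at (272,190), the lever pivot at (151,140) and its grip pin at (139,177). The glue is at (341,241). The side view agrees. Next I'll refine these.

Run:
```python
from h import *
z=np.load('top0.npz');a,d=z['a'],z['d'];C=cloud('top',d)
g=a.max(2)
def blob(m,c,r=25):
    n,l,s,ce=cv2.connectedComponentsWithStats(m.astype(np.uint8))
    i=min(range(1,n),key=lambda i:np.hypot(*(ce[i]-c))-0.02*s[i,4]);return ce[i],s[i],l==i
# rim by depth
m=(abs(C[...,2]-.26)<.012);yy,xx=np.mgrid[:384,:512];m&=(np.hypot(xx-265,yy-151)<55)&(np.hypot(xx-265,yy-151)>30)&(g>110)
P=C[m];print('rim z',np.median(P[:,2]),m.sum())
A=np.c_[2*P[:,:2],np.ones(len(P))];s=np.linalg.lstsq(A,(P[:,:2]**2).sum(1),rcond=None)[0]
w=s[:2];print('wheel',w,'r',np.sqrt(s[2]+w@w))
for nm,c in(('handle',(272,190)),('pin',(139,177))):
    mm=(g<60)&(np.hypot(xx-c[0],yy-c[1])<14)
    ce,st,l=blob(mm,c);print(nm,ce,st,'z',np.percentile(C[l][:,2],[10,50,90]))
    zz=C[l][:,2];t=l.copy();t[l]=zz>zz.max()-.008;print(' top xy',C[t].mean(0),np.ptp(C[t],0))
print('hub',onz('top',265,151,.268))
for nm,c in(('pivot',(151,140)),):
    mm=(np.hypot(xx-c[0],yy-c[1])<14);print('z',np.percentile(C[mm][:,2],[50,90,98]))
    t=mm&(C[...,2]>np.percentile(C[mm][:,2],98)-.006);print('pivot',C[t].mean(0),np.ptp(C[t],0))
# side
z=np.load('side0.npz');a,d=z['a'],z['d'];C=cloud('side',d);g=a.max(2)
for nm,c in(('handle',(251,169)),('pin',(248,121))):
    mm=(g<70)&(np.hypot(xx-c[0],yy-c[1])<16);ce,st,l=blob(mm,c);print('side',nm,ce,st)
    zz=C[l];print(zz.min(0),zz.max(0),zz.mean(0))
```

```text
rim z 0.26030419612407896 2013
wheel [ 0.52833894 -0.08638068] r 0.06909628563802875
handle [272.2919708  189.31386861] [266 183  13  13 137] z [0.30995042 0.31179977 0.31330333]
 top xy [ 0.40932853 -0.08174382  0.97197134] [0. 0. 0.]
pin [138.75362319 176.81884058] [132 171  15  12 138] z [0.27005922 0.29331858 0.2957342 ]
 top xy [0.48668205 0.12606741 0.29434144] [0.01685865 0.01529663 0.00749177]
hub [ 0.52859178 -0.08660798  0.268     ]
z [0.23602405 0.25889536 0.26004797]
pivot [0.5503605  0.10845558 0.26947632] [0.15904815 0.20681526 0.71772596]
side handle [251.20903955 168.92655367] [247 159  10  20 177]
[ 0.33839839 -0.8506627   0.08880119] [0.51870186 0.16524856 0.85402013] [ 0.46164505 -0.10007518  0.29381914]
side pin [247.87826087 120.44347826] [245 112   7  18 115]
[ 0.33839839 -0.8506627   0.25343552] [0.49499943 0.13387385 0.85402013] [0.48505453 0.11328458 0.28269905]
```

Run:
```python
from h import *
w=np.array([.5285,-.0865])
h=onz('top',272.3,189.3,.313);p=onz('top',138.75,176.8,.295)
pv=onz('top',151,140,.26)
yaw=np.arctan2(-(pv[0]-w[0]),pv[1]-w[1])
print('handle',h,h[:2]-w,np.hypot(*(h[:2]-w)));print('pivot',pv,np.hypot(*(pv[:2]-w)),'yaw',yaw)
def cw(v): # angle clockwise from saw -x
    return -(np.arctan2(v[1],v[0])-(np.pi+yaw))
wr=lambda x:(x+np.pi)%(2*np.pi)-np.pi
print('th',wr(cw(h[:2]-w)),'lever',wr(cw(p[:2]-pv[:2])),np.hypot(*(p-pv)[:2]),p)
piv=w+.2*np.array([-np.sin(yaw),np.cos(yaw)]);print(piv)
# triangulate side rays
for n,u,v,z in(('handle',251.2,160,.313),('pin',247.9,113,.295)):print(n,onz('side',u,v,z))
s=robot.read_state();print(R.from_rotvec(s['orientation']).as_matrix().round(3))
print('to handle dxyz',h[:2]-s['tool_pos'][:2])
```

```text
handle [ 0.45945131 -0.09673288  0.313     ] [-0.06904869 -0.01023288] 0.06980281515489128
pivot [0.55342131 0.11142943 0.26      ] 0.19949218429373303 yaw -0.1252509680139845
th -0.2723780833954521 lever 0.030322683591938127 0.06880477832057405 [0.4854475  0.12209052 0.295     ]
[0.55348475 0.11193327]
handle [ 0.46181345 -0.09517548  0.313     ]
pin [0.48705773 0.12833135 0.295     ]
[[-0.907  0.42  -0.001]
 [ 0.42   0.907 -0.001]
 [ 0.    -0.002 -1.   ]]
to handle dxyz [ 0.20753277 -0.64072019]
```

```bash
python3 -m pendant '[{"translation":[0,0,-45],"twist":[0,0,-0.145],"grip":1},{"translation":[0,0,-45],"twist":[0,0,-0.144],"grip":1},{"translation":[0,0,-45],"twist":[0,0,-0.144],"grip":1},{"translation":[-10,-45,0],"twist":[0,0,0],"grip":1},{"translation":[-10,-45,0],"twist":[0,0,0],"grip":1},{"translation":[-15,-45,0],"twist":[0,0,0],"grip":1},{"translation":[-15,-45,0],"twist":[0,0,0],"grip":1},{"translation":[-15,-45,0],"twist":[0,0,0],"grip":1},{"translation":[-15,-45,0],"twist":[0,0,0],"grip":1},{"translation":[-15,-45,0],"twist":[0,0,0],"grip":1}]' 60
python3 -c "
from h import *
s=robot.read_state();print(R.from_rotvec(s['orientation']).as_matrix().round(3))"
```

```text
t: 1.1
tool_pos: [0.3527, 0.2245, 0.3534]
orientation: [0.043, -3.135, 0.016]
force: [1.7, 0.1, -0.3]
opening: 0.093
[[-1.    -0.027 -0.006]
 [-0.027  1.    -0.01 ]
 [ 0.006 -0.01  -1.   ]]
```

```bash
python3 -m pendant '[{"translation":[-13,-40,0],"twist":[0,0,0.027],"grip":1},{"translation":[-13,-40,0],"twist":[0,0,0],"grip":1},{"translation":[-13,-40,0],"twist":[0,0,0],"grip":1},{"translation":[-13,-40,0],"twist":[0,0,0],"grip":1},{"translation":[-13,-40,0],"twist":[0,0,0],"grip":1},{"translation":[-13,-40,0],"twist":[0,0,0],"grip":1},{"translation":[-13,-40,0],"twist":[0,0,0],"grip":1},{"translation":[-13,-38,0],"twist":[0,0,0],"grip":1},{"translation":[0,0,0],"twist":[0,0,0],"grip":1},{"translation":[0,0,0],"twist":[0,0,0],"grip":1}]'
python3 -c "
from h import *
s=robot.read_state();print(R.from_rotvec(s['orientation']).as_matrix().round(3),s['tool_pos'])"
```

```text
t: 2.1
tool_pos: [0.4576, -0.1128, 0.3522]
orientation: [-0.013, -3.132, 0.015]
force: [0.1, 0.5, -0.4]
opening: 0.0929
[[-1.     0.008 -0.01 ]
 [ 0.008  1.    -0.01 ]
 [ 0.01  -0.01  -1.   ]] [ 0.45756337 -0.11275065  0.35218709]
```

```bash
python3 -m pendant '[{"translation":[-2.5,16,0],"twist":[-0.01,-0.01,-0.008],"grip":1},{"translation":[0,0,0],"twist":[0,0,0],"grip":1},{"translation":[0,0,24],"twist":[0,0,0],"grip":1},{"translation":[0,0,24],"twist":[0,0,0],"grip":1},{"translation":[0,0,24],"twist":[0,0,0],"grip":1},{"translation":[0,0,0],"twist":[0,0,0],"grip":1},{"translation":[0,0,0],"twist":[0,0,0],"grip":1},{"translation":[0,0,0],"twist":[0,0,0],"grip":1},{"translation":[0,0,0],"twist":[0,0,0],"grip":1},{"translation":[0,0,0],"twist":[0,0,0],"grip":1}]'
python3 - <<'E'
from h import *
s=robot.read_state();print(R.from_rotvec(s['orientation']).as_matrix().round(3),s['tool_pos'])
a,_=robot.read_camera('side');cv2.imwrite('pics/s1.png',cv2.resize(a[60:260,150:400,::-1],None,fx=3,fy=3))
E
```

```text
t: 3.1
tool_pos: [0.4616, -0.087, 0.2843]
orientation: [-0.021, 3.132, -0.001]
force: [-0.3, 0.1, 0.7]
opening: 0.0927
[[-1.    -0.014  0.01 ]
 [-0.014  1.    -0.   ]
 [-0.01  -0.    -1.   ]] [ 0.46158392 -0.08701282  0.28433387]
```

View pics/s1.png

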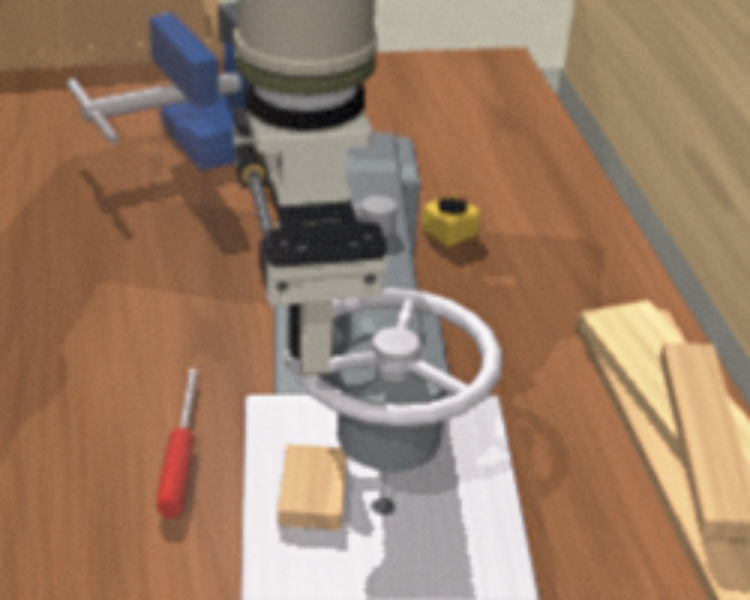

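The handle stands between the fingers (crop about (300,335)), with clearance above the rim. I'll centre and close.

```bash
python3 -m pendant '[{"translation":[0.5,-9,2],"twist":[0,-0.01,0.014],"grip":1},{"translation":[0,0,0],"twist":[0,0,0],"grip":0},{"translation":[0,0,0],"twist":[0,0,0],"grip":-0.5},{"translation":[0,0,0],"twist":[0,0,0],"grip":-1},{"translation":[0,0,0],"twist":[0,0,0],"grip":-1},{"translation":[0,0,0],"twist":[0,0,0],"grip":-1},{"translation":[0,0,0],"twist":[0,0,0],"grip":-1},{"translation":[0,0,0],"twist":[0,0,0],"grip":-1},{"translation":[0,0,0],"twist":[0,0,0],"grip":-1},{"translation":[0,0,0],"twist":[0,0,0],"grip":-1}]' 50
python3 - <<'E'
from h import *
s=robot.read_state();print(R.from_rotvec(s['orientation']).as_matrix().round(3),s['force'])
v=s['tool_pos'][:2]-[.5285,-.0865];print(np.hypot(*v),np.arctan2(v[1],-v[0]))
E
```

```text
t: 4.15
tool_pos: [0.4616, -0.0975, 0.2831]
orientation: [0.004, 3.12, -0.001]
force: [-0.5, 0.3, 0.2]
opening: 0.0257
[[-1.     0.003  0.022]
 [ 0.003  1.    -0.001]
 [-0.022 -0.001 -1.   ]] [-0.50919038  0.25488295  0.21453239]
0.0678342360187871 -0.16248189389792503
```

```bash
cat > st.py <<'E'
from h import *
s=robot.read_state();v=s['tool_pos'][:2]-np.array([.5285,-.0865]);ph=np.arctan2(v[1],-v[0])%(2*np.pi)
if ph>6:ph-=2*np.pi
t=np.array([np.sin(ph),np.cos(ph)]);r=np.array([-np.cos(ph),np.sin(ph)])
f=s['force'][:2]
print('t %.2f r %.4f phi %.3f saw %.3f  push %.2f radialF %.2f Fz %.1f Mz %.2f open %.4f'%(s['t'],np.hypot(*v),ph,ph-.125,-f@t,f@r,s['force'][2],s['wrist_torque'][2],s['opening']))
M=R.from_rotvec(s['orientation']).as_matrix();print('ztool',M[:,2].round(3),'ytool',M[:,1].round(3),'z',s['tool_pos'][2].round(4),'q',s['q'].round(2))
E
python3 -m pendant '[{"translation":[0.7,7,0],"twist":[0,0.02,0],"grip":-1},{"translation":[0,7,0],"twist":[0,0,0],"grip":-1},{"translation":[-0.7,7,0],"twist":[0,0,0],"grip":-1},{"translation":[-1.4,6.9,0],"twist":[0,0,0],"grip":-1},{"translation":[-2.1,6.7,0],"twist":[0,0,0],"grip":-1},{"translation":[-2.7,6.4,0],"twist":[0,0,0],"grip":-1},{"translation":[-3.4,6.1,0],"twist":[0,0,0],"grip":-1},{"translation":[-4,5.8,0],"twist":[0,0,0],"grip":-1},{"translation":[-4.5,5.4,0],"twist":[0,0,0],"grip":-1},{"translation":[-5,4.9,0],"twist":[0,0,0],"grip":-1}]'
python3 st.py
```

```text
t: 5.15
tool_pos: [0.475, -0.0433, 0.283]
orientation: [-0.027, -3.115, 0.036]
force: [-11.7, -1.8, 6.7]
opening: 0.0211
t 5.15 r 0.0688 phi 0.680 saw 0.555  push 8.77 radialF 7.98 Fz 6.7 Mz -0.06 open 0.0211
ztool [-0.026 -0.023 -0.999] ytool [ 0.017  1.    -0.023] z 0.283 q [-0.18 -0.2   1.69 -0.03  1.67 -1.73]
```

```bash
python3 -m pendant '[{"translation":[-5.3,6.3,0],"twist":[-0.012,-0.013,0.01],"grip":-1},{"translation":[-5.9,5.7,0],"twist":[0,0,0],"grip":-1},{"translation":[-6.4,5.1,0],"twist":[0,0,0],"grip":-1},{"translation":[-6.9,4.4,0],"twist":[0,0,0],"grip":-1},{"translation":[-7.3,3.7,0],"twist":[0,0,0],"grip":-1},{"translation":[-7.7,3,0],"twist":[0,0,0],"grip":-1},{"translation":[-7.9,2.2,0],"twist":[0,0,0],"grip":-1},{"translation":[-8.1,1.4,0],"twist":[0,0,0],"grip":-1},{"translation":[-8.2,0.5,0],"twist":[0,0,0],"grip":-1},{"translation":[-8.2,-0.3,0],"twist":[0,0,0],"grip":-1}]'
python3 st.py
```

```text
t: 6.15
tool_pos: [0.5385, -0.0161, 0.283]
orientation: [-0.053, -3.099, 0.037]
force: [-9.1, -2.0, 5.8]
opening: 0.0212
t 6.15 r 0.0711 phi 1.712 saw 1.587  push 8.73 radialF -3.26 Fz 5.8 Mz -0.01 open 0.0212
ztool [-0.042 -0.023 -0.999] ytool [ 0.034  0.999 -0.024] z 0.283 q [-0.11 -0.01  1.52 -0.03  1.67 -1.64]
```

```bash
python3 -m pendant '[{"translation":[-8.1,-1.5,0],"twist":[-0.01,-0.01,-0.01],"grip":-1},{"translation":[-7.9,-2.3,0],"twist":[-0.01,-0.01,-0.01],"grip":-1},{"translation":[-7.6,-3.1,0],"twist":[0,-0.01,-0.01],"grip":-1},{"translation":[-7.2,-3.9,0],"twist":[0,-0.003,0],"grip":-1},{"translation":[-6.8,-4.6,0],"twist":[0,0,0],"grip":-1},{"translation":[-6.3,-5.2,0],"twist":[0,0,0],"grip":-1},{"translation":[-5.8,-5.8,0],"twist":[0,0,0],"grip":-1},{"translation":[-5.2,-6.4,0],"twist":[0,0,0],"grip":-1},{"translation":[-4.5,-6.9,0],"twist":[0,0,0],"grip":-1},{"translation":[-3.8,-7.3,0],"twist":[0,0,0],"grip":-1}]'
python3 st.py
```

```text
t: 7.15
tool_pos: [0.5915, -0.0514, 0.283]
orientation: [0.009, -3.101, -0.019]
force: [-7.2, 9.9, 4.7]
opening: 0.0212
t 7.15 r 0.0721 phi 2.634 saw 2.509  push 12.17 radialF -1.47 Fz 4.7 Mz -0.09 open 0.0212
ztool [-0.041  0.012 -0.999] ytool [-0.006  1.     0.013] z 0.283 q [-0.18  0.14  1.36  0.    1.68 -1.75]
```

```bash
python3 -m pendant '[{"translation":[-1.6,-3,0],"twist":[0,-0.01,0],"grip":-1},{"translation":[-1.5,-3,0],"twist":[0,-0.01,0],"grip":-1},{"translation":[-1.4,-3.1,0],"twist":[0,0,0],"grip":-1},{"translation":[-1.3,-3.1,0],"twist":[0,0,0],"grip":-1},{"translation":[-1.2,-3.2,0],"twist":[0,0,0],"grip":-1},{"translation":[-1,-3.2,0],"twist":[0,0,0],"grip":-1},{"translation":[-0.9,-3.2,0],"twist":[0,0,0],"grip":-1},{"translation":[-0.8,-3.3,0],"twist":[0,0,0],"grip":-1},{"translation":[-0.7,-3.3,0],"twist":[0,0,0],"grip":-1},{"translation":[-0.6,-3.3,0],"twist":[0,0,0],"grip":-1}]'
python3 st.py
```

```text
t: 8.15
tool_pos: [0.5951, -0.0588, 0.2829]
orientation: [0.04, -3.094, -0.066]
force: [-4.4, 10.8, 3.5]
opening: 0.0213
t 8.15 r 0.0721 phi 2.748 saw 2.623  push 11.69 radialF 0.05 Fz 3.5 Mz -0.05 open 0.0213
ztool [-0.047  0.042 -0.998] ytool [-0.025  0.999  0.043] z 0.2829 q [-0.2   0.16  1.34  0.03  1.69 -1.8 ]
```

```bash
python3 -m pendant '[{"translation":[0,0,0],"twist":[0.02,-0.02,0.01],"grip":-1},{"translation":[0,0,0],"twist":[0.01,-0.01,0.01],"grip":-1},{"translation":[-2,-5.1,0],"twist":[0,0,0],"grip":-1},{"translation":[-1.7,-5.2,0],"twist":[0,0,0],"grip":-1},{"translation":[-1.5,-5.3,0],"twist":[0,0,0],"grip":-1},{"translation":[-1.2,-5.4,0],"twist":[0,0,0],"grip":-1},{"translation":[-1,-5.4,0],"twist":[0,0,0],"grip":-1},{"translation":[-0.7,-5.4,0],"twist":[0,0,0],"grip":-1},{"translation":[-0.4,-5.5,0],"twist":[0,0,0],"grip":-1},{"translation":[-0.2,-5.5,0],"twist":[0,0,0],"grip":-1}]'
python3 st.py
```

```text
t: 9.15
tool_pos: [0.6002, -0.0791, 0.2829]
orientation: [0.036, -3.113, -0.066]
force: [-2.2, 12.7, 3.0]
opening: 0.0215
t 9.15 r 0.0721 phi 3.039 saw 2.914  push 12.89 radialF -0.84 Fz 3.0 Mz -0.09 open 0.0215
ztool [-0.028  0.042 -0.999] ytool [-0.023  0.999  0.043] z 0.2829 q [-0.24  0.16  1.34  0.03  1.68 -1.83]
```

```bash
python3 -m pendant '[{"translation":[0,0,0],"twist":[0.02,-0.01,0.01],"grip":-1},{"translation":[0,0,0],"twist":[0.01,-0.01,0.01],"grip":-1},{"translation":[-0.4,-5.5,0],"twist":[0,0,0],"grip":-1},{"translation":[-0.2,-5.5,0],"twist":[0,0,0],"grip":-1},{"translation":[0,-5.5,0],"twist":[0,0,0],"grip":-1},{"translation":[0.2,-5.5,0],"twist":[0,0,0],"grip":-1},{"translation":[0.4,-5.5,0],"twist":[0,0,0],"grip":-1},{"translation":[0.6,-5.5,0],"twist":[0,0,0],"grip":-1},{"translation":[0.8,-5.5,0],"twist":[0,0,0],"grip":-1},{"translation":[1,-5.5,0],"twist":[0,0,0],"grip":-1}]'
python3 st.py
```

```text
t: 10.15
tool_pos: [0.5994, -0.0985, 0.2829]
orientation: [0.035, -3.137, -0.073]
force: [2.7, 14.8, 2.2]
opening: 0.0214
t 10.15 r 0.0719 phi 3.309 saw 3.184  push 15.04 radialF 0.17 Fz 2.2 Mz -0.05 open 0.0214
ztool [-0.004  0.047 -0.999] ytool [-0.022  0.999  0.047] z 0.2829 q [-0.27  0.15  1.36  0.04  1.66 -1.86]
```

```bash
python3 -m pendant '[{"translation":[0,0,0],"twist":[0,0,0],"grip":-1},{"translation":[0,0,0],"twist":[0,0,0],"grip":-1},{"translation":[0,0,0],"twist":[0,0,0],"grip":-1},{"translation":[0,0,0],"twist":[0,0,0],"grip":-1},{"translation":[0,0,0],"twist":[0,0,0],"grip":-1},{"translation":[0,0,0],"twist":[0,0,0],"grip":-1},{"translation":[0,0,0],"twist":[0,0,0],"grip":-1},{"translation":[0,0,0],"twist":[0,0,0],"grip":-1},{"translation":[0,0,0],"twist":[0,0,0],"grip":-1},{"translation":[0,0,0],"twist":[0,0,0],"grip":-1}]'
python3 st.py
```

```text
t: 11.15
tool_pos: [0.5995, -0.0983, 0.2831]
orientation: [0.035, -3.138, -0.072]
force: [0.1, 3.0, 1.2]
opening: 0.0212
t 11.15 r 0.0720 phi 3.306 saw 3.181  push 2.99 radialF -0.38 Fz 1.2 Mz 0.01 open 0.0212
ztool [-0.003  0.046 -0.999] ytool [-0.022  0.999  0.046] z 0.2831 q [-0.27  0.14  1.36  0.04  1.65 -1.86]
```

```bash
python3 -m pendant '[{"translation":[0,0,0],"twist":[0,0,0],"grip":-0.4},{"translation":[0,0,0],"twist":[0,0,0],"grip":0},{"translation":[0,0,0],"twist":[0,0,0],"grip":0},{"translation":[0,0,0],"twist":[0,0,0],"grip":0},{"translation":[0,0,-25],"twist":[0.02,0,0.01],"grip":0},{"translation":[0,0,-25],"twist":[0.02,0,0.01],"grip":0},{"translation":[0,0,-25],"twist":[0,0,0],"grip":0},{"translation":[0,0,-10],"twist":[0,0,0],"grip":0},{"translation":[20,30,0],"twist":[0,0,0],"grip":0},{"translation":[20,40,0],"twist":[0,0,0],"grip":0}]' 20
python3 st.py
python3 - <<'E'
from h import *
d=np.load('top0.npz')['d'];C=cloud('top',d).reshape(-1,3)
for y in np.arange(.06,.34,.03):
    print(y.round(2),[round(float(np.percentile(C[(abs(C[:,0]-x)<.012)&(abs(C[:,1]-y)<.015)&(C[:,2]<.5)][:,2],98)),3) for x in (.46,.49,.52,.55,.58,.61)])
E
```

```text
t: 12.15
tool_pos: [0.5594, -0.0342, 0.3662]
orientation: [-0.011, -3.133, -0.008]
force: [0.0, 0.2, 0.8]
opening: 0.0467
t 12.15 r 0.0607 phi 2.104 saw 1.979  push 0.05 radialF 0.15 Fz 0.8 Mz -0.03 open 0.0467
ztool [-0.009  0.005 -1.   ] ytool [0.007 1.    0.005] z 0.3662 q [-0.15  0.02  1.34  0.    1.79 -1.72]
0.06 [0.105, 0.106, 0.235, 0.236, 0.236, 0.1]
0.09 [0.036, 0.036, 0.235, 0.259, 0.236, 0.036]Traceback (most recent call last):
  File "<stdin>", line 4, in <module>
    return _quantile_unchecked(
        a, q, axis, out, overwrite_input, method, keepdims, weights)
    return _ureduce(a,
                    func=_quantile_ureduce_func,
    ...<5 lines>...
                    overwrite_input=overwrite_input,
                    method=method)
    r = func(a, **kwargs)
    result = _quantile(arr,
                       quantiles=q,
    ...<2 lines>...
                       out=out,
                       weights=wgt)
    slices_having_nans = np.isnan(arr[-1, ...])
                                  ~~~^^^^^^^^^
IndexError: index -1 is out of bounds for axis 0 with size 0
```

```bash
python3 -m pendant '[{"translation":[15,32,0],"twist":[0,0,0],"grip":0},{"translation":[15,32,0],"twist":[0,0,0],"grip":0},{"translation":[15,32,0],"twist":[0,0,0],"grip":0},{"translation":[14,28,0],"twist":[0,0,0],"grip":0},{"translation":[8,16,0],"twist":[0,0,0],"grip":0},{"translation":[0,0,0],"twist":[0,0,0],"grip":0},{"translation":[0,0,0],"twist":[0,0,0],"grip":0},{"translation":[0,0,0],"twist":[0,0,0],"grip":0},{"translation":[0,0,0],"twist":[0,0,0],"grip":0},{"translation":[0,0,0],"twist":[0,0,0],"grip":0}]'
python3 st.py
python3 - <<'E'
from h import *
d=np.load('top0.npz')['d'];C=cloud('top',d).reshape(-1,3)
for y in np.arange(.12,.34,.03):
    o=[]
    for x in (.49,.52,.55,.58,.61):
        q=C[(abs(C[:,0]-x)<.012)&(abs(C[:,1]-y)<.015)&(C[:,2]<.5)][:,2];o.append(round(float(np.percentile(q,98)),3) if len(q) else None)
    print(y.round(2),o)
a,d=robot.read_camera('side');cv2.imwrite('pics/s2.png',cv2.resize(a[40:240,150:400,::-1],None,fx=3,fy=3))
a,d=robot.read_camera('top');np.savez('top1.npz',a=a,d=d);cv2.imwrite('pics/t2.png',cv2.resize(a[80:240,50:330,::-1],None,fx=2.8,fy=2.8))
E
```

```text
t: 13.15
tool_pos: [0.4889, 0.1119, 0.3627]
orientation: [-0.011, -3.128, -0.009]
force: [1.0, -0.6, 0.7]
opening: 0.0465
t 13.15 r 0.2023 phi 1.374 saw 1.249  push -0.82 radialF -0.80 Fz 0.7 Mz -0.03 open 0.0465
ztool [-0.013  0.006 -1.   ] ytool [0.007 1.    0.006] z 0.3627 q [ 0.12 -0.14  1.5   0.01  1.8  -1.45]
0.12 [0.296, 0.257, 0.26, 0.255, None]
0.15 [0.292, 0.228, 0.236, 0.236, None]
0.18 [0.036, 0.113, 0.236, 0.236, 0.229]
0.21 [0.036, 0.229, 0.236, 0.236, 0.231]
0.24 [0.036, 0.229, 0.236, 0.236, 0.231]
0.27 [0.037, 0.227, 0.235, 0.236, 0.234]
0.3 [0.036, 0.04, 0.233, 0.231, None]
0.33 [0.002, 0.002, 0.001, None, None]
```

View pics/s2.png

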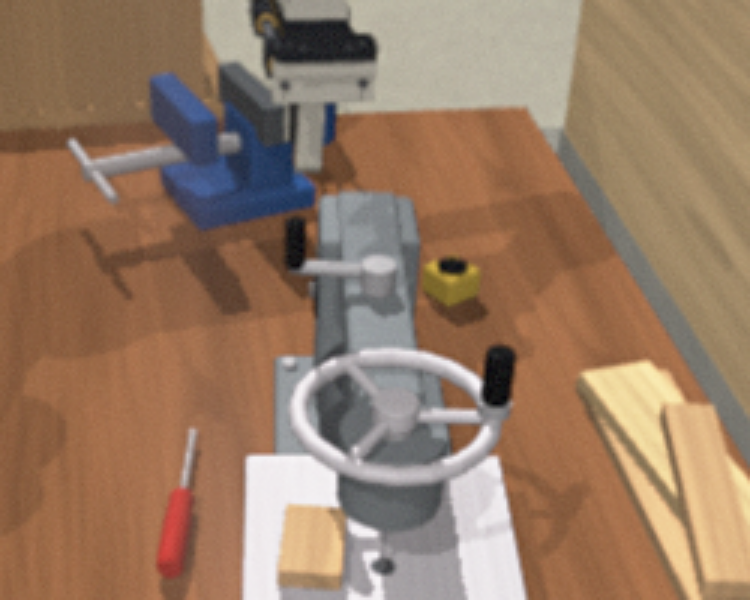

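View pics/t2.png

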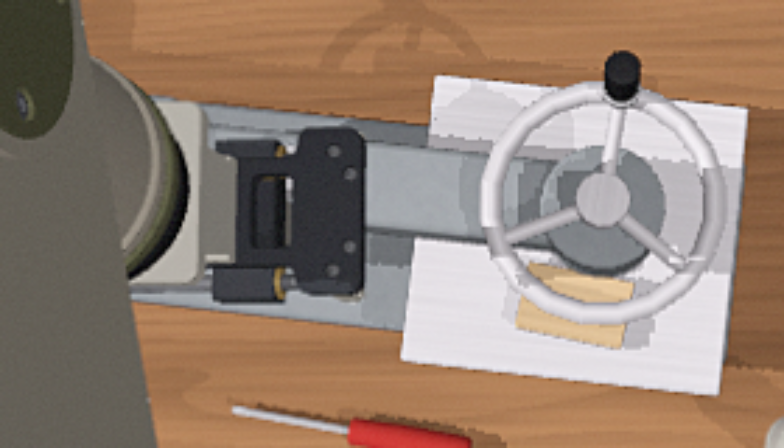

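The wheel stayed put with its handle on the far side (top crop (622,70)). The lever is still free, and the gripper hangs just short of its pin. Next I'll descend on the pin.

```bash
python3 -m pendant '[{"translation":[1.5,14,0],"twist":[0,0,0],"grip":0.3},{"translation":[0,0,0],"twist":[0,0,0],"grip":0.3},{"translation":[0,0,30],"twist":[0,0,0],"grip":0.3},{"translation":[0,0,30],"twist":[0,0,0],"grip":0.3},{"translation":[0,0,20],"twist":[0,0,0],"grip":0.3},{"translation":[0,0,10],"twist":[0,0,0],"grip":0.3},{"translation":[0,0,0],"twist":[0,0,0],"grip":0.3},{"translation":[0,0,0],"twist":[0,0,0],"grip":0.3},{"translation":[0,0,0],"twist":[0,0,0],"grip":0.3},{"translation":[0,0,0],"twist":[0,0,0],"grip":0.3}]'
python3 st.py
python3 - <<'E'
from h import *
a,d=robot.read_camera('side');cv2.imwrite('pics/s3.png',cv2.resize(a[60:180,180:330,::-1],None,fx=4,fy=4))
E
```

```text
t: 14.25
tool_pos: [0.4882, 0.1294, 0.2744]
orientation: [-0.008, -3.135, -0.011]
force: [-0.0, 0.6, 0.5]
opening: 0.0604
t 14.25 r 0.2196 phi 1.386 saw 1.261  push -0.11 radialF 0.59 Fz 0.5 Mz 0.02 open 0.0604
ztool [-0.006  0.007 -1.   ] ytool [0.005 1.    0.007] z 0.2744 q [ 0.15 -0.14  1.66  0.01  1.63 -1.41]
```

View pics/s3.png

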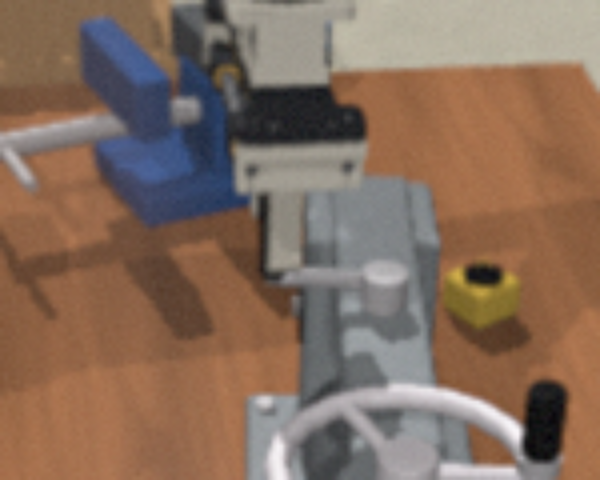

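The pin is just behind the near finger (crop (270,270)), so it's straddled. I'll lower a little and close.

```bash
python3 -m pendant '[{"translation":[1,-3,8],"twist":[0,0,0],"grip":0.3},{"translation":[0,0,0],"twist":[0,0,0],"grip":-0.4},{"translation":[0,0,0],"twist":[0,0,0],"grip":-1},{"translation":[0,0,0],"twist":[0,0,0],"grip":-1},{"translation":[0,0,0],"twist":[0,0,0],"grip":-1},{"translation":[0,0,0],"twist":[0,0,0],"grip":-1},{"translation":[0,0,0],"twist":[0,0,0],"grip":-1},{"translation":[0,0,0],"twist":[0,0,0],"grip":-1},{"translation":[0,0,0],"twist":[0,0,0],"grip":-1},{"translation":[0,0,0],"twist":[0,0,0],"grip":-1}]' 20
python3 st.py
```

```text
t: 15.3
tool_pos: [0.4876, 0.1265, 0.2672]
orientation: [-0.008, -3.137, -0.012]
force: [-1.6, 1.2, 0.1]
opening: 0.0176
t 15.30 r 0.2169 phi 1.381 saw 1.256  push 1.37 radialF 1.47 Fz 0.1 Mz 0.03 open 0.0176
ztool [-0.004  0.008 -1.   ] ytool [0.005 1.    0.008] z 0.2672 q [ 0.15 -0.15  1.67  0.01  1.62 -1.42]
```

```bash
python3 -m pendant '[{"translation":[-2,7.5,0],"twist":[0,0,0],"grip":-1},{"translation":[-2.7,7.3,0],"twist":[0,0,0],"grip":-1},{"translation":[-3.5,7,0],"twist":[0,0,0],"grip":-1},{"translation":[-4.1,6.6,0],"twist":[0,0,0],"grip":-1},{"translation":[-4.8,6.2,0],"twist":[0,0,0],"grip":-1},{"translation":[-5.4,5.7,0],"twist":[0,0,0],"grip":-1},{"translation":[-5.9,5.1,0],"twist":[0,0,0],"grip":-1},{"translation":[-6.4,4.5,0],"twist":[0,0,0],"grip":-1},{"translation":[-6.8,3.8,0],"twist":[0,0,0],"grip":-1},{"translation":[-7.2,3.1,0],"twist":[0,0,0],"grip":-1}]'
sed -i 's/np.array(\[.5285,-.0865\])/np.array([.5535,.112] if len(__import__("sys").argv)>1 else [.5285,-.0865])/' st.py; python3 st.py l
```

```text
t: 16.3
tool_pos: [0.535, 0.1771, 0.2669]
orientation: [-0.024, -3.127, 0.014]
force: [-3.6, -4.0, 2.6]
opening: 0.0175
t 16.30 r 0.0677 phi 1.294 saw 1.169  push 4.53 radialF -2.82 Fz 2.6 Mz -0.15 open 0.0175
ztool [-0.014 -0.009 -1.   ] ytool [ 0.016  1.    -0.009] z 0.2669 q [ 0.23  0.03  1.5  -0.01  1.62 -1.32]
```

```bash
python3 -m pendant '[{"translation":[-7,1.8,0],"twist":[0,0,0],"grip":-1},{"translation":[-7,1.2,0],"twist":[0,0,0],"grip":-1},{"translation":[-7,0.5,0],"twist":[0,0,0],"grip":-1},{"translation":[-6,0,0],"twist":[0,0,0],"grip":-1},{"translation":[-5,-0.2,0],"twist":[0,0,0],"grip":-1},{"translation":[-4,-0.2,0],"twist":[0,0,0],"grip":-1},{"translation":[-4,-0.2,0],"twist":[0,0,0],"grip":-1},{"translation":[-4,-0.2,0],"twist":[0,0,0],"grip":-1},{"translation":[-4,-0.2,0],"twist":[0,0,0],"grip":-1},{"translation":[-4,-0.2,0],"twist":[0,0,0],"grip":-1}]'
python3 st.py l
```

```text
t: 17.3
tool_pos: [0.5905, 0.1798, 0.2658]
orientation: [-0.024, -3.126, 0.013]
force: [-0.4, -0.0, 0.4]
opening: 0.0006
t 17.30 r 0.0772 phi 2.070 saw 1.945  push 0.35 radialF -0.22 Fz 0.4 Mz 0.06 open 0.0006
ztool [-0.016 -0.008 -1.   ] ytool [ 0.015  1.    -0.009] z 0.2658 q [ 0.22  0.18  1.35 -0.    1.63 -1.34]
```

The fingers slid off the pin, presumably once it had reached the stop. I'll rise, move clear and look.

```bash
python3 -m pendant '[{"translation":[0,0,-35],"twist":[0,0,0],"grip":-1},{"translation":[0,0,-35],"twist":[0,0,0],"grip":-1},{"translation":[0,0,-35],"twist":[0,0,0],"grip":-1},{"translation":[0,45,0],"twist":[0,0,0],"grip":-1},{"translation":[20,45,0],"twist":[0,0,0],"grip":-1},{"translation":[30,45,0],"twist":[0,0,0],"grip":-1},{"translation":[30,45,0],"twist":[0,0,0],"grip":-1},{"translation":[30,45,0],"twist":[0,0,0],"grip":-1},{"translation":[30,45,0],"twist":[0,0,0],"grip":-1},{"translation":[0,0,0],"twist":[0,0,0],"grip":-1}]'
python3 - <<'E'
from h import *
yy,xx=np.mgrid[:384,:512]
a,d=robot.read_camera('top');np.savez('top2.npz',a=a,d=d);cv2.imwrite('pics/t3.png',cv2.resize(a[80:240,50:330,::-1],None,fx=2.8,fy=2.8))
e=proj('top',[.557,.182,.295]);print('home pin px',e,'1.35:',proj('top',[.5535-.07*np.cos(1.475),.112+.07*np.sin(1.475),.295]))
C=cloud('top',d);m=(a.max(2)<60)&(np.hypot(xx-e[0],yy-e[1])<20)&(C[...,2]>.28)&(C[...,2]<.31)
P=C[m];print(m.sum(),P.mean(0),np.ptp(P,0));v=P.mean(0)[:2]-[.5535,.112];print('lever',np.arctan2(v[1],-v[0])-.125,np.hypot(*v))
e=proj('top',[.5985,-.0985,.313]);m=(a.max(2)<60)&(np.hypot(xx-e[0],yy-e[1])<20)&(C[...,2]>.3)&(C[...,2]<.33)
P=C[m];v=P.mean(0)[:2]-[.5285,-.0865];print('wheel',m.sum(),P.mean(0),(np.arctan2(v[1],-v[0])-.125)%6.2832)
E
```

```text
t: 18.3
tool_pos: [0.4665, 0.443, 0.3712]
orientation: [-0.039, -3.124, 0.017]
force: [-0.1, -0.7, -0.1]
opening: 0.0004
home pin px [103.73352551 134.87777126] 1.35: [103.82142932 140.899468  ]
101 [0.55702186 0.17958209 0.29288153] [0.01525311 0.01726476 0.01812358]
lever 1.4978615780266704 0.06767379117497319
wheel 144 [ 0.59649468 -0.09867493  0.31095016] 3.1937868184685567
```

View pics/t3.png

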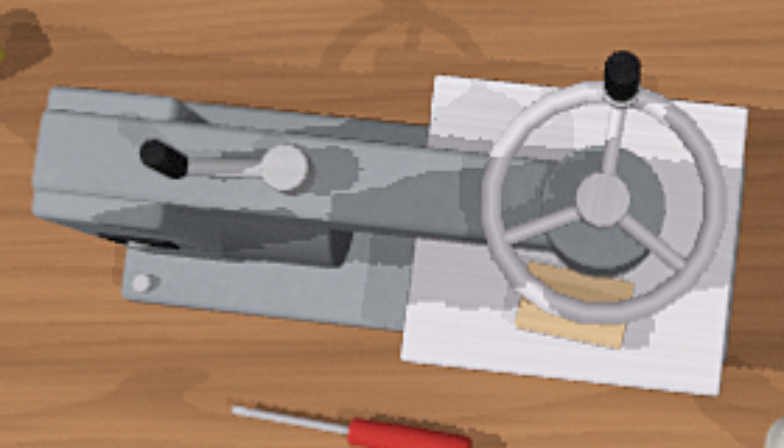

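The lever lies along the arm (pin at crop (163,158), 1.50 rad) and the wheel has stayed at 3.19 rad with the arm clear. I'm handing in.

```bash
python3 -c "
from plant import robot
print(robot.close_job())"
```

```text
the job is handed in; nothing more can be done
None
```

I wound the tension wheel clockwise to about 3.19 rad, let go, then swung the lock lever home and handed the job in at about 18 s. No verdict was given.

- **Tension:** Pushing the handle took about 8.75 N in the slack and 15.0 N at the end of winding, which is 6.3 N more and inside the 3.7 to 7.6 N window. My single in-motion readings disagreed on where the slack ended, giving 1.71 to 1.95 rad. That puts the added push between about 5.3 and 6.3 N, still inside the window. I could not read the drum's force directly.
- **Lever:** The gripper slid off the pin once the lever met its stop. The last top picture puts the lever at 1.50 rad, so it is home.
- **Wheel and bystanders:** The last picture showed the wheel unmoved since release (3.19 rad against 3.18 when let go). The offcut and screwdriver looked undisturbed. I did not measure the bystanders' positions, and the glue bottle was mostly outside that last crop, though the arm never went near it.
- **Arm:** It finished raised, well clear of everything, with no contact force.

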